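# Weigh two tea canisters and sort full from nearly empty

## Robot

A 6-joint arm with a two-finger parallel gripper is mounted at the origin on a cart in front of the work surface, level with it; the furniture and walls round the work are solid. World frame = base frame: x ahead of the robot, y to its left, z up, the work surface at z = 0. Lengths are in m, angles in rad, forces in N, time in s.
With the tool pointing down it reaches from about 0.35 to 0.85 m from the base axis. Payload 8.1 kg.
Tool frame: the origin (TCP) lies on the mounting face of the last link; the fingertips stand 186 mm ahead of it and the grasp point (between the pads) lies 167 mm ahead of it; z points along the fingers, y is the direction in which the jaws open and shut (so a half turn about z gives the same grasp; the last joint's range is limited). The gripper opens to 93 mm and grips with 3 to 60 N. Pads are 15 mm wide; open, the fingers measure 128 mm over their backs; the gripper's body (75 mm by 188 mm) begins 65 mm behind the grasp point.
Start: joints at [-1.265, 0.13, 1.488, -0, 1.523, -0.085], TCP at [0.229, -0.555, 0.405] pointing down, gripper open.
Joint ranges: [-2.96, 2.96], [-0.89, 2.26], [0.02, 2.5], [-1.34, 4.48], [0, 2.73], [-2.66, 2.66]. Speed limits (rad/s): [2.39, 2.39, 2.79, 3.14, 3.14, 3.14].

## Interface

Orientations are given as a rotation vector (axis times angle).
In Python, from plant import robot, read_camera, spotter gives the robot as it stands.
- The arm moves only by the tool arm_command, never from a script. Its arguments are lists of equal length, an entry for each row: "xyz": the shift along the world's x, y, z in cm, a list of three; "turn": the turn, a rotation vector about the world's x, y, z in rad, a list of three. A call has 1 to 12 rows; each row shifts and turns the commanded pose from where the row before left it; what a row does not reach is not made up. A row lasts 1/8 s, in which the tool goes at most 62.5 mm and 10.7 degrees, less where a joint would pass 70% of its speed; a pose out of reach is approached as far as the arm can. A call is refused whole if a number of a shift passes 6.25 or a number of a turn 0.188, either way. A call with a gripper value outside its range is refused whole. "gripper" is the finger opening in cm, from 0 to 9.3, set as the call begins (left out, the last holds). The fingers move at their own pace and stop on an object; "force" is the grip in N (left out, the last holds). Time passes only in rows, so rows that do not move let the fingers close. It gives the time, the measured TCP pose, the force and the opening at its end, in the units of the state.
- robot.read_state(): the state, without advancing time (a new reading comes with each control period).
- read_camera(name): name is "scene" or "top" or "wrist"; returns a dict with "frame" (480x640x3 uint8, red, green, blue), "z_map" (480x640 float32, m along the optical axis (not along the pixel's ray), 0 where there is no reading), "fx", "fy", "cx", "cy" (pixels), "eye" and "orientation" of the camera in the world. Camera axes: x right, y down, z forward; pixel columns grow to the right and rows downward; lengths in m; the calibration is good to about 2 mm. A picture is of the moment at which its call begins.
- robot.close_job(): hands the job in, once; it reports no verdict.
Trained networks look in a picture, given as the dict that the camera call returned (one of the last four; its "shot" number tells which), for a name from the list of things; names that differ only in an ending like _2 or _b are one class to them, and where a whole thing is asked for, a point or a joint stands for the part that bears it (a point fixed in the world has none). Each returns a list of dicts, best first, with "confidence" (0 to 1); they miss things now and then, are a little off and sometimes report something else, mostly with a low value. They report only what shows in the picture. A call takes as long as a camera call. They do not tell look-alikes from the thing itself.
- spotter.masks_of(picture, query): "pixels" (480x640 bool, what is visible of it) and "centre" ([row, column] in pixels, amid what is visible of it).
The state is a dict: "t": time; "q": joint angles; "dq": joint speeds; "joint_torque": joint torques, N m; "tool_pos": TCP position; "orientation": TCP orientation; "force": force on the tool from outside, world axes, zero at the start; "wrist_torque": the same for the moment, N m; "opening": finger opening in m.
Only numpy, scipy, OpenCV 4.12 (cv2) and the standard library are available. Lean on these libraries where they do the work, as an engineer would, in place of code of your own. Each camera call takes 0.05 s, during which the arm holds its last target. There are 200 camera calls.

## Task

One of the two grey tea canisters still holds a whole cake of pressed tea, the other only a scrap: find out which with the balance. Leave the full one standing fully home in the balance's round cup, with that side of the beam sunk, and stand the nearly empty one in the middle of the cork trivet for refilling. Keep the canisters upright, do not force or knock the balance, and leave the other things where they are.

Things in the scene. Friction and masses are not known exactly. Their poses are not given: they have to be found in the camera images.
- canister_a: grey lidded canister, one of two alike: 70 mm diameter, 100 mm tall; wooden lid from z = 70 to 83 mm (fixed), on it a round knob 20 mm wide up to z = 100 mm, the place to grip it from above. Origin at the centre of the underside, z up. 0.2 kg without contents, which are out of sight and can shift a few mm: a whole cake of tea (about 0.3 kg) in one, a scrap (about 0.03 kg) in the other, either way round
- canister_b: grey lidded canister, one of two alike: 70 mm diameter, 100 mm tall; wooden lid from z = 70 to 83 mm (fixed), on it a round knob 20 mm wide up to z = 100 mm, the place to grip it from above. Origin at the centre of the underside, z up. 0.2 kg without contents, which are out of sight and can shift a few mm: a whole cake of tea (about 0.3 kg) in one, a scrap (about 0.03 kg) in the other, either way round
- balance: kitchen balance, fixed; dark wooden foot 105 x 210 mm. Origin under the foot's centre, z up, y along the beam towards the load cup (at y = +130 mm); a dish with a fixed brass weight (top 160 mm high at most) at y = -130 mm. The weight outweighs the empty cup by 0.34 kg: the empty cup stands up, a nearly empty canister leaves it up, a full one sinks it. Both sides stay level
- beam (a joint): tilt of the balance beam in rad: -0.10 = cup side fully up (as when empty), +0.10 = cup side fully sunk; the cup travels 26 mm between the two. Pressing on the empty cup sinks it too, with about 3.3 N until its stop
- cup_rest (a point): point on the rail under the cup, level with the cup's inner floor (98 mm up when the cup is up, and moving with it); x along the rail, across the beam; z up. The open steel cup (inner diameter 79, rim 10 mm above its inner floor, wall 4 mm) may stand up to 15 mm to either side of this point along x, held by 2.5 N friction: not reported, see or feel it. On the rim a canister stands 10 mm too high
- trivet: round cork trivet, 130 mm diameter, 8 mm thick, fixed to the worktop; origin at the centre of its underside, z up
- salt_shaker: bystander: white salt shaker, 44 mm diameter, 90 mm tall; origin at the centre of its underside
- spare_jar: bystander: glass jar with a yellow lid, 67 mm diameter, 100 mm tall; origin at the centre of its underside
- tin_can: bystander: small food tin, 58 mm diameter, 72 mm tall; origin at the centre of its underside
Not all that is in view belongs to the job. What is meant by the trivet is not black, orange or purple, and is the larger of those in its own colour.

How it is judged:
By the outcome, as a careful person would: the job done as asked, in the order asked, and still so for the second after the job is handed in, with the robot touching nothing.
It also fails if it takes over 72 s, if anything falls off the work surface, if the arm or the gripper's body presses on something with over 40 N, if the wrist force passes 120 N, or if a joint passes its speed limit or range.

## Working session

There is one attempt and no reset: what is moved stays moved. The work goes in short steps, Python scripts to look and compute and a tool call to move; the robot and the scene stay as the last step left them, time stands still between calls to the robot, and variables do not carry over. Pictures are saved under pics/ and viewed, about 8 in all and at most 12, crops included, and the job is handed in when it is done.

Besides the shell and the picture viewer there is one more tool, called as a command line: name --argument value ..., lists and objects as JSON in quotes. arm_command: Moves the arm, as the interface text tells. Its arguments: {"type":"object","properties":{"xyz":{"type":"array","items":{"type":"array","items":{"type":"number"}}},"turn":{"type":"array","items":{"type":"array","items":{"type":"number"}}},"gripper":{"type":"number"},"force":{"type":"number"}},"required":["xyz","turn"]}

```bash
mkdir -p pics; ls; cat > h.py <<'E'
import numpy as np, cv2
from scipy.spatial.transform import Rotation as R
from plant import robot, read_camera, spotter
def rot(o):
    o=np.array(o,float)
    return o if o.shape==(3,3) else (R.from_rotvec(o).as_matrix() if o.size==3 else R.from_quat(o).as_matrix())
def cloud(p):
    v,u=np.mgrid[0:480,0:640]; z=p["z_map"]
    c=np.stack([(u-p["cx"])/p["fx"]*z,(v-p["cy"])/p["fy"]*z,z],-1)
    w=c@rot(p["orientation"]).T+np.array(p["eye"]); w[z<=0]=np.nan
    return w
def save(p,n): cv2.imwrite("pics/"+n,cv2.cvtColor(p["frame"],cv2.COLOR_RGB2BGR))
E
python3 - <<'E'
from h import *
s=robot.read_state(); print(s)
for n in ["top","scene"]:
    p=read_camera(n); save(p,n+"1.png"); w=cloud(p); print(n,p["eye"],p["orientation"])
    for q in ["canister_a","balance","beam","cup_rest","trivet","salt_shaker","spare_jar","tin_can"]:
        for d in spotter.masks_of(p,q)[:4]:
            m=d["pixels"]; x=w[m]; x=x[~np.isnan(x[:,0])]
            print(q,round(d["confidence"],2),np.round(d["centre"]),m.sum(),np.round(np.nanmedian(x,0),3),np.round(np.percentile(x,2,axis=0),3),np.round(np.percentile(x,98,axis=0),3), p["frame"][m].mean(0).round())
E
```

```text
pics
{'t': 0.0, 'q': array([-1.26538546e+00,  1.31150717e-01,  1.48926091e+00,  1.07110543e-05,
        1.52302095e+00, -8.53983462e-02]), 'dq': array([ 0.00013953, -0.00020914,  0.00058159, -0.00187092, -0.00020447,
       -0.00112348]), 'joint_torque': array([-1.40824945e-03, -5.59855950e+01, -4.91756666e+01,  7.68215465e-02,
        3.56226624e-02, -1.23188861e-04]), 'tool_pos': array([ 0.22851625, -0.55453129,  0.40370348]), 'orientation': array([-3.08001059e+00, -6.09626376e-01,  3.00415348e-04]), 'force': array([ 0.16559636, -0.70727311,  0.07785406]), 'wrist_torque': array([ 0.01217437, -0.00074702, -0.03644273]), 'opening': 0.09259265503650119}
top [ 0.19398689 -0.11625464  1.48647698] [-2.09673544  2.13522594 -0.22218313]
canister_a 0.75 [282. 184.] 470 [0.392 0.316 0.08 ] [0.365 0.291 0.004] [0.425 0.353 0.097] [101.  86.  70.]
canister_a 0.58 [266. 291.] 412 [ 0.436 -0.042  0.082] [ 0.409 -0.074  0.002] [ 0.472 -0.011  0.098] [110.  92.  75.]
balance 0.71 [292. 232.] 127 [0.359 0.146 0.082] [0.344 0.133 0.031] [0.376 0.163 0.092] [109. 108. 104.]
balance 0.66 [232. 265.] 2
[... 2445 characters left out ...]
.069] [0.595 0.207 0.107] [110. 112. 119.]
trivet 0.7 [267. 368.] 250 [ 0.303 -0.164  0.004] [ 0.267 -0.206 -0.   ] [ 0.343 -0.126  0.008] [29. 27. 28.]
salt_shaker 0.66 [262. 204.] 700 [0.605 0.295 0.061] [ 0.592  0.258 -0.001] [0.653 0.317 0.101] [136. 101.  73.]
salt_shaker 0.58 [283. 282.] 345 [0.352 0.165 0.046] [0.342 0.14  0.001] [0.374 0.177 0.086] [152. 146. 140.]
spare_jar 0.76 [258. 204.] 720 [0.606 0.294 0.06 ] [ 0.592  0.219 -0.003] [0.698 0.317 0.101] [136. 102.  74.]
tin_can 0.86 [322. 208.] 648 [0.317 0.447 0.052] [0.304 0.413 0.003] [0.357 0.465 0.071] [128. 127. 114.]
tin_can 0.7 [297. 230.] 770 [0.377 0.34  0.058] [ 0.361  0.293 -0.001] [0.507 0.361 0.092] [118.  97.  81.]
```

```bash
python3 - <<'E'
import cv2
a=cv2.imread("pics/top1.png"); cv2.imwrite("pics/top1c.png",cv2.resize(a[180:345,110:460],None,fx=2.28,fy=2.28,interpolation=cv2.INTER_CUBIC))
E
```

```text
(no output)
```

View pics/top1c.png

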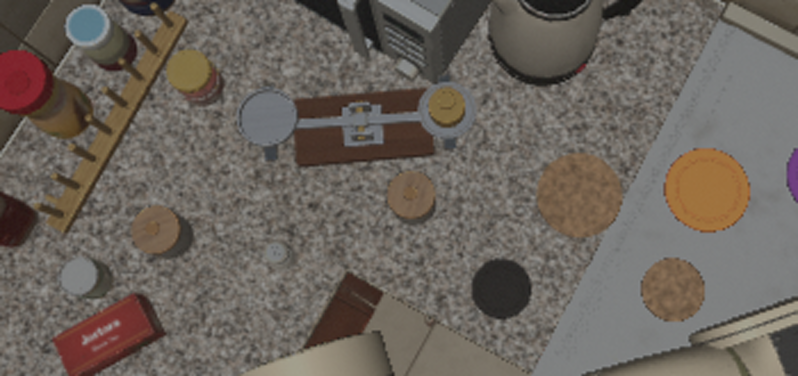

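Trivet candidates at (row, col) in the full top picture:
- large brown (267,365)
- small brown (307,406)
- orange (265,422)
- black (306,332)
- purple, at the right edge

Cork is brown, so the choice is the larger brown one at (0.45, -0.29). The grey canisters with wooden lids are at (266,291) and (282,184). The spare jar, the tin and the rack jars are look-alikes.

Next I'll measure more precisely.

```bash
cat >> h.py <<'E'
def circ(P):
    A=np.c_[2*P[:,0],2*P[:,1],np.ones(len(P))]; s=np.linalg.lstsq(A,(P[:,:2]**2).sum(1),rcond=None)[0]
    return s[0],s[1],np.sqrt(s[2]+s[0]**2+s[1]**2)
def band(w,c,r,z0,z1):
    m=(np.hypot(w[...,0]-c[0],w[...,1]-c[1])<r)&(w[...,2]>z0)&(w[...,2]<z1); return w[m]
def report(p):
    w=cloud(p)
    for n,c in [("A",(.393,.32)),("B",(.438,-.042))]:
        for z0,z1 in [(.092,.108),(.076,.09)]:
            x=band(w,c,.05,z0,z1)
            if len(x)>5: print(n,z0,len(x),(x[:,:2].min(0)/2+x[:,:2].max(0)/2).round(4),np.ptp(x[:,:2],axis=0).round(3),np.median(x,0).round(4))
    x=band(w,(.553,.163),.06,.103,.120); print("rim",len(x),np.round(circ(x),4) if len(x)>8 else "",np.median(x[:,2]).round(4) if len(x) else "")
    x=band(w,(.553,.163),.03,.08,.103); print("floor",np.median(x,0).round(4) if len(x) else "")
    x=band(w,(.45,-.29),.09,.004,.02); print("trivet",len(x),np.round((x[:,:2].min(0)+x[:,:2].max(0))/2,4) if len(x) else "",np.ptp(x[:,:2],axis=0) if len(x) else "",np.median(x[:,2]) if len(x) else "")
    return w
E
python3 - <<'E'
from h import *
p=read_camera("top"); w=report(p)
# tall things near cup
m=(w[...,0]>.25)&(w[...,0]<.75)&(w[...,1]>-.6)&(w[...,1]<.5)&(w[...,2]>.14)
x=w[m]
for gx in np.arange(.25,.75,.05):
    print(round(gx,2),[ (round(gy,2),round(float(np.nanmax(x[(abs(x[:,0]-gx-.025)<.025)&(abs(x[:,1]-gy-.05)<.05)][:,2])),2)) for gy in np.arange(-.6,.5,.1) if ((abs(x[:,0]-gx-.025)<.025)&(abs(x[:,1]-gy-.05)<.05)).sum()>3])
E
```

```text
A 0.092 27 [0.3986 0.3241] [0.016 0.017] [0.3991 0.3244 0.0967]
A 0.076 324 [0.3979 0.3253] [0.069 0.069] [0.3959 0.3223 0.082 ]
B 0.092 25 [ 0.4421 -0.0404] [0.014 0.016] [ 0.4423 -0.0419  0.0974]
B 0.076 313 [ 0.4422 -0.041 ] [0.067 0.066] [ 0.441  -0.0411  0.0818]
rim 132 [0.555  0.1642 0.0394] 0.1069
floor [0.553  0.1639 0.0982]
trivet 1195 [ 0.4513 -0.291 ] [0.17635826 0.17710056] 0.007815100627561078
0.25 [(np.float64(-0.6), 0.65), (np.float64(-0.5), 0.65)]
0.3 [(np.float64(-0.6), 0.63)]
0.35 []
0.4 []
0.45 []
0.5 [(np.float64(0.4), 0.18)]
0.55 [(np.float64(0.4), 0.2)]
0.6 [(np.float64(-0.3), 0.23), (np.float64(-0.2), 0.17), (np.float64(-0.1), 0.27), (np.float64(0.4), 0.2)]
0.65 [(np.float64(-0.6), 0.26), (np.float64(-0.4), 0.25), (np.float64(-0.3), 0.26), (np.float64(-0.2), 0.27), (np.float64(-0.1), 0.27), (np.float64(-0.0), 0.27), (np.float64(0.4), 0.71)]
0.7 [(np.float64(-0.6), 0.89), (np.float64(-0.4), 0.27), (np.float64(-0.3), 0.26), (np.float64(-0.2), 0.27), (np.float64(-0.1), 0.27), (np.float64(-0.0), 0.27), (np.float64(0.1), 0.27), (np.float64(0.3), 0.17), (np.float64(0.4), 0.76)]
```

arm_command --xyz '[[1.6,4.5,0],[1.6,4.5,0],[1.6,4.5,0],[1.6,4.5,0],[1.6,4.5,0],[1.6,4.5,0],[1.6,4.5,0],[1.6,4.5,0],[1.6,4.5,0],[1.6,4.5,0]]' --turn '[[0,0,-0.039],[0,0,-0.039],[0,0,-0.039],[0,0,-0.039],[0,0,-0.039],[0,0,-0.039],[0,0,-0.039],[0,0,-0.039],[0,0,-0.039],[0,0,-0.04]]' --gripper 6

```text
t: 2.2
tool_pos: [0.3888, -0.1033, 0.405]
orientation: [3.141, -0.003, 0.002]
force: [0.8, -0.7, -1.0]
opening: 0.06
```

```bash
python3 - <<'E'
from h import *
p=read_camera("wrist"); save(p,"w1.png"); print(p["eye"],rot(p["orientation"]).round(2)); w=report(p); print(robot.read_state()["force"])
E
```

```text
[ 0.45657187 -0.10229591  0.3849919 ] [[-0.   -0.97 -0.24]
 [-1.    0.   -0.  ]
 [ 0.    0.24 -0.97]]
B 0.092 479 [ 0.4426 -0.0379] [0.019 0.019] [ 0.443  -0.0386  0.0963]
B 0.076 4947 [ 0.4431 -0.0379] [0.069 0.069] [ 0.4446 -0.0398  0.0818]
rim 0  
floor 
trivet 13885 [ 0.4391 -0.3019] [0.15190387 0.15602183] 0.007721538561760888
[ 0.69495237  4.02558203 -0.24086133]
```

View pics/w1.png

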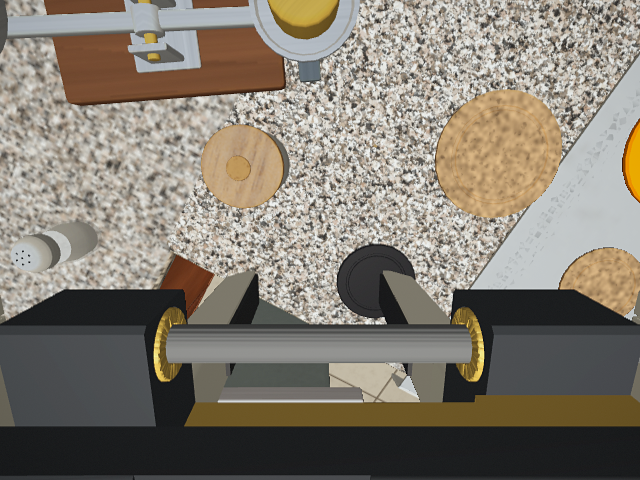

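The picture shows canister B at pixel (165,240). The large cork trivet is at (150,500), with the black and small cork ones to the right and below. The choice holds, so I'm moving over B.

arm_command --xyz '[[2,2.2,0],[2,2.2,0],[1.4,2.1,0],[0,0,-4],[0,0,-4],[0,0,-2],[0,0,0],[0,0,0]]' --turn '[[0,0,0],[0,0,0],[0,0,0],[0,0,0],[0,0,0],[0,0,0],[0,0,0],[0,0,0]]' --gripper 6

```text
t: 3.25
tool_pos: [0.443, -0.04, 0.3059]
orientation: [3.141, -0.0, 0.002]
force: [-0.1, 0.3, 0.4]
opening: 0.06
```

arm_command --xyz '[[0,0.1,-1.5],[0,0,-1.2],[0,0,-0.6],[0,0,0]]' --turn '[[0,0,0],[0,0,0],[0,0,0],[0,0,0]]'

```text
t: 3.75
tool_pos: [0.4423, -0.0387, 0.271]
orientation: [-3.141, 0.0, 0.002]
force: [-0.3, -0.7, -0.2]
opening: 0.0601
```

arm_command --xyz '[[0,0,0],[0,0,0],[0,0,0],[0,0,0],[0,0,0],[0,0,0]]' --turn '[[0,0,0],[0,0,0],[0,0,0],[0,0,0],[0,0,0],[0,0,0]]' --gripper 1 --force 25

```text
t: 4.5
tool_pos: [0.4426, -0.0387, 0.2718]
orientation: [-3.141, 0.0, -0.0]
force: [0.5, 0.6, 1.0]
opening: 0.0174
```

arm_command --xyz '[[0,0,0.5],[0,0,1],[0,0,1.5],[0,0,0],[0,0,0],[0,0,0]]' --turn '[[0,0,0],[0,0,0],[0,0,0],[0,0,0],[0,0,0],[0,0,0]]'

```text
t: 5.25
tool_pos: [0.4424, -0.0387, 0.3013]
orientation: [-3.141, 0.0, 0.001]
force: [0.1, 0.3, -2.3]
opening: 0.0174
```

```bash
python3 - <<'E'
from h import *
f=[]
for i in range(8):
    p=read_camera("scene" if i else "wrist"); f.append(robot.read_state()["force"])
    if i==0: save(p,"w2.png")
print(np.mean(f,0),np.std(f,0))
cv2.imwrite("pics/s2c.png",cv2.resize(cv2.cvtColor(p["frame"][170:300,240:380],cv2.COLOR_RGB2BGR),None,fx=4,fy=4))
a=cv2.imread("pics/w2.png"); b=cv2.imread("pics/s2c.png"); c=np.zeros((520,800+0,3),np.uint8)
a=cv2.resize(a[150:480,150:490],(400,390)); b=cv2.resize(b,(400,371)); c[:390,:400]=a; c[:371,400:]=b; cv2.imwrite("pics/m2.png",c)
E
```

```text
[ 0.14711079  0.13586249 -2.34858701] [0.4780652  0.30485099 0.57038621]
```

View pics/m2.png

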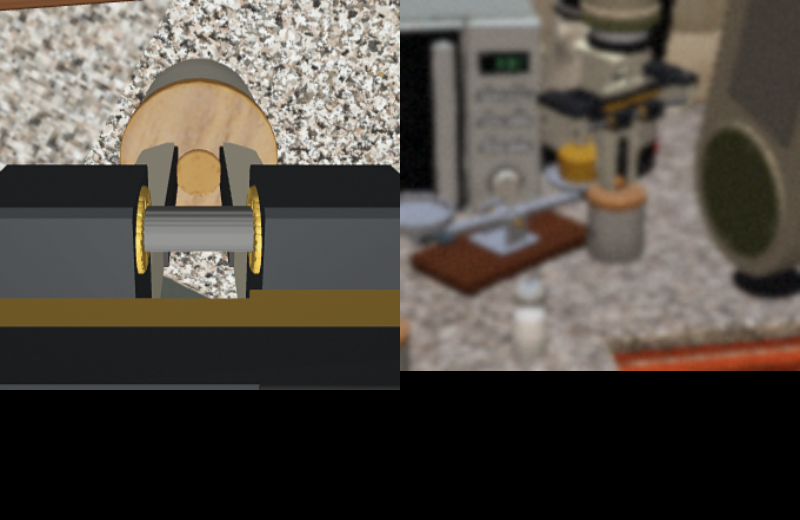

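The grasp is upright, centred on the knob. The lift reads 2.35 N, about 0.24 kg, so B looks like the nearly empty one. I'll set it back, prove A on the balance first, then bring B to the trivet.

arm_command --xyz '[[0,0,-1.5],[0,0,-1],[0,0,-0.45],[0,0,0],[0,0,0]]' --turn '[[0,0,0],[0,0,0],[0,0,0],[0,0,0],[0,0,0]]'

```text
t: 6.28
tool_pos: [0.4426, -0.0388, 0.2723]
orientation: [-3.142, 0.0, -0.0]
force: [-1.3, 0.5, 0.9]
opening: 0.0175
```

arm_command --xyz '[[0,0,0],[0,0,0],[0,0,0],[0,0,0],[0,0,2],[0,0,4],[0,0,4],[0,0,3],[0,0,0]]' --turn '[[0,0,0],[0,0,0],[0,0,0],[0,0,0],[0,0,0],[0,0,0],[0,0,0],[0,0,0],[0,0,0]]' --gripper 6

```text
t: 7.4
tool_pos: [0.4433, -0.0389, 0.4051]
orientation: [3.14, -0.0, 0.008]
force: [0.1, -0.4, 0.5]
opening: 0.0597
```

arm_command --xyz '[[-1,5,0],[-1,5,0],[-1,5,0],[-1,5,0],[-1,5,0],[-1,5,0],[-0.5,2,0],[0,0,0],[0,0,0]]' --turn '[[0,0,0],[0,0,0],[0,0,0],[0,0,0],[0,0,0],[0,0,0],[0,0,0],[0,0,0],[0,0,0]]'

```text
t: 8.52
tool_pos: [0.3776, 0.2807, 0.4012]
orientation: [3.14, -0.0, -0.002]
force: [-0.4, -0.4, -1.0]
opening: 0.0599
```

```bash
python3 - <<'E'
from h import *
p=read_camera("wrist"); save(p,"w3.png"); w=report(p); s=robot.read_state(); print(s["tool_pos"],s["orientation"],s["q"])
E
```

```text
A 0.092 452 [0.3984 0.3275] [0.019 0.019] [0.3994 0.3273 0.0963]
A 0.076 4703 [0.3989 0.3279] [0.069 0.069] [0.4014 0.3262 0.0818]
rim 1255 [0.5538 0.1677 0.0407] 0.1075
floor [0.5377 0.1629 0.0979]
trivet 0   
[0.37773988 0.28044329 0.40148298] [ 3.14072777e+00 -1.52218042e-03 -1.23274453e-03] [ 5.29732841e-01 -2.25129309e-01  1.83840602e+00 -3.48907070e-04
  1.52943025e+00  2.10151311e+00]
```

View pics/w3.png

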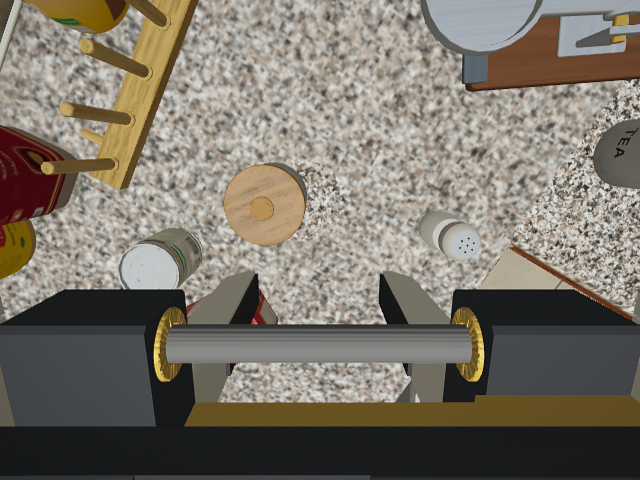

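The picture shows canister A's lid centred at pixel (205,262), with the tin at lower left, the salt shaker at right and the cup at top right. Going for A.

arm_command --xyz '[[1,2.4,0],[1.1,2.3,0],[0,0,-4],[0,0,-4],[0,0,-2.5],[0,0,-1.5],[0,0,-1],[0,0,0]]' --turn '[[0,0,0],[0,0,0],[0,0,0],[0,0,0],[0,0,0],[0,0,0],[0,0,0],[0,0,0]]'

```text
t: 9.57
tool_pos: [0.3987, 0.328, 0.2722]
orientation: [3.141, -0.001, -0.0]
force: [-0.1, 0.4, 0.7]
opening: 0.0603
```

arm_command --xyz '[[0,0,0],[0,0,0],[0,0,0],[0,0,0],[0,0,0],[0,0,0]]' --turn '[[0,0,0],[0,0,0],[0,0,0],[0,0,0],[0,0,0],[0,0,0]]' --gripper 1 --force 35

```text
t: 10.32
tool_pos: [0.3987, 0.3281, 0.2724]
orientation: [3.141, -0.0, 0.0]
force: [-0.0, -2.0, 1.2]
opening: 0.0161
```

arm_command --xyz '[[0,0,0.5],[0,0,1.5],[0,0,3],[0,0,4],[0,0,4],[0,0,2],[0,0,1],[0,0,0],[0,0,0]]' --turn '[[0,0,0],[0,0,0],[0,0,0],[0,0,0],[0,0,0],[0,0,0],[0,0,0],[0,0,0],[0,0,0]]'

```text
t: 11.45
tool_pos: [0.3983, 0.3281, 0.4304]
orientation: [3.14, -0.0, -0.004]
force: [-0.4, -1.5, -5.1]
opening: 0.0165
```

arm_command --xyz '[[1,-2.2,0],[1.5,-3.5,0],[1.5,-3.5,0],[1.5,-3.5,0],[1.2,-2.5,0],[0.5,-1,0],[0,0,0],[0,0,0],[0,0,0],[0,0,0]]' --turn '[[0,0,0],[0,0,0],[0,0,0],[0,0,0],[0,0,0],[0,0,0],[0,0,0],[0,0,0],[0,0,0],[0,0,0]]'

```text
t: 12.7
tool_pos: [0.4703, 0.1668, 0.4323]
orientation: [-3.141, -0.001, -0.0]
force: [0.8, 0.1, -5.8]
opening: 0.0165
```

```bash
python3 - <<'E'
from h import *
p=read_camera("wrist"); save(p,"w4.png"); w=report(p); s=robot.read_state(); print(s["tool_pos"],s["orientation"],s["force"])
x=w[(abs(w[...,0]-.555)<.055)&(abs(w[...,1]-.165)<.055)&(w[...,2]>.103)&(w[...,2]<.112)]
r=np.hypot(x[:,0]-.554,x[:,1]-.1665); print(np.percentile(r,[2,10,50,90,98]).round(4),x.min(0),x.max(0))
# sub-fit: outer and inner rim edges per angle
th=np.arctan2(x[:,1]-.1665,x[:,0]-.554); I=[];O=[]
for a in np.arange(-np.pi,np.pi,.15):
    m=abs(th-a)<.075
    if m.sum()>4: I.append(x[m][r[m].argmin()]); O.append(x[m][r[m].argmax()])
print(len(I),"inner",np.round(circ(np.array(I)),4),"outer",np.round(circ(np.array(O)),4))
# held canister: knob and lid
y=w[(np.hypot(w[...,0]-s["tool_pos"][0],w[...,1]-s["tool_pos"][1])<.05)&(w[...,2]>.225)&(w[...,2]<.247)]
print("lid",len(y),y.min(0),y.max(0),np.median(y,0))
if len(y)>50:
    y=y[abs(y[:,2]-np.median(y[:,2]))<.004]; A=np.c_[y[:,:2],np.ones(len(y))]; print("slope",np.linalg.lstsq(A,y[:,2],rcond=None)[0])
E
```

```text
B 0.092 355 [ 0.4416 -0.0372] [0.019 0.019] [ 0.4423 -0.0353  0.0963]
B 0.076 3560 [ 0.4416 -0.0367] [0.069 0.069] [ 0.4454 -0.0321  0.0819]
rim 1782 [0.5551 0.1669 0.041 ] 0.1076
floor [0.5534 0.1631 0.0979]
trivet 0   
[0.47039783 0.16672851 0.43230928] [-3.14150032e+00 -1.05320818e-03 -2.11043888e-04] [ 0.49807666  0.08973498 -5.05065028]
[0.0383 0.0391 0.041  0.043  0.0439] [0.5121471  0.1237042  0.10300236] [0.59827176 0.21013462 0.11002808]
42 inner [0.5551 0.1669 0.0391] outer [0.5552 0.1669 0.0431]
lid 6819 [0.44991638 0.1332283  0.2250203 ] [0.5051826  0.20243264 0.24698977] [0.48725244 0.16760501 0.24176076]
slope [-0.0434313  -0.00978671  0.2644554 ]
```

View pics/w4.png

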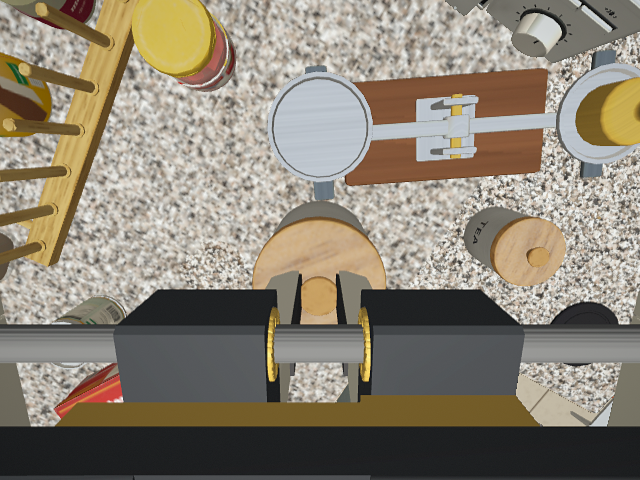

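The cup is centred at pixel (127,320) and the held canister's lid is just below it. The cup fit is clean (radii 39.1 and 43.1 mm). The lid shows a slope, so I'll check that for real tilt.

```bash
python3 - <<'E'
from h import *
p=read_camera("wrist"); w=cloud(p)
def slope(c,z0,z1,f):
    y=w[(np.hypot(w[...,0]-c[0],w[...,1]-c[1])<.033)&(w[...,2]>z0)&(w[...,2]<z1)]; y=y[f(y)]
    A=np.c_[y[:,:2],np.ones(len(y))]; s=np.linalg.lstsq(A,y[:,2],rcond=None)[0]; e=y[:,2]-A@s
    k=abs(e)<.001; s=np.linalg.lstsq(A[k],y[k,2],rcond=None)[0]; print(k.sum(),len(y),s[:2].round(4),e.std().round(4), "z at c",(s@[*c,1]).round(4))
slope((.4703,.1675),.232,.248,lambda y:y[:,0]>.488)
slope((.4703,.1675),.232,.248,lambda y:y[:,0]>.483)
slope((.4422,-.0378),.076,.088,lambda y:np.hypot(y[:,0]-.4422,y[:,1]+.0378)>.014)
# outer wall silhouette below lid
y=w[(w[...,0]>.49)&(w[...,0]<.52)&(abs(w[...,1]-.1675)<.012)&(w[...,2]>.15)&(w[...,2]<.236)]
if len(y)>20:
  A=np.c_[y[:,2],np.ones(len(y))]; print("wall",len(y),np.linalg.lstsq(A,y[:,0],rcond=None)[0],y[:,2].min(),y[:,2].max())
E
```

```text
2037 2439 [-0.0922 -0.0057] 0.0007 z at c 0.2438
2820 3581 [-0.0832 -0.0065] 0.0008 z at c 0.2436
1966 2791 [-0.0054  0.001 ] 0.001 z at c 0.082
wall 681 [0.01270686 0.50075379] 0.163058374686232 0.2359966175385858
```

```bash
python3 - <<'E'
from h import *
p=read_camera("wrist"); w=cloud(p); s=robot.read_state(); print(s["tool_pos"])
for n,c,z in [("A",(.4703,.1675),.242),("B",(.4420,-.0375),.082)]:
    for r0,r1 in [(.013,.017),(.017,.021),(.021,.025),(.025,.029),(.029,.033)]:
        d=w-np.array([*c,0]); m=(d[...,0]>r0)&(d[...,0]<r1)&(abs(d[...,1])<.010)&(abs(d[...,2]-z)<.01)
        print(n,r0,m.sum(),np.median(w[m][:,2]).round(4) if m.any() else "")
    for yy in (-.025,-.015,0,.015,.025):
        m=(d[...,0]>.016)&(d[...,0]<.022)&(abs(d[...,1]-yy)<.004)&(abs(d[...,2]-z)<.01); print(n,"y",yy,np.median(w[m][:,2]).round(4) if m.any() else "")
y=w[(w[...,0]>.49)&(w[...,0]<.52)&(abs(w[...,1]-.1675)<.005)&(w[...,2]>.15)&(w[...,2]<.24)]
for z in np.arange(.16,.24,.01):
    m=abs(y[:,2]-z)<.005; print("wall",round(z,3),m.sum(),y[m][:,0].mean().round(4) if m.any() else "")
E
```

```text
[0.47047135 0.16650653 0.4323105 ]
A 0.013 310 0.2429
A 0.017 316 0.2424
A 0.021 324 0.2421
A 0.025 327 0.2416
A 0.029 344 0.2409
A y -0.025 0.2412
A y -0.015 0.2423
A y 0 0.2425
A y 0.015 0.2418
A y 0.025 0.2408
B 0.013 83 0.0829
B 0.017 84 0.0825
B 0.021 96 0.0819
B 0.025 94 0.0815
B 0.029 93 0.0805
B y -0.025 0.0809
B y -0.015 0.082
B y 0 0.0826
B y 0.015 0.0819
B y 0.025 0.0805
wall 0.16 2 0.5037
wall 0.17 28 0.5038
wall 0.18 33 0.5038
wall 0.19 43 0.5038
wall 0.2 37 0.5038
wall 0.21 49 0.5039
wall 0.22 58 0.5039
wall 0.23 33 0.5048
```

The wall is vertical and the lid slope is only its dome, since B shows the same profile. So there's no tilt. I'll move over the cup and lower in small steps.

arm_command --xyz '[[1.5,0,0],[2.5,0,0],[2.5,0,0],[1.5,0,0],[0.5,0,0],[0,0,-1.5],[0,0,-1.5],[0,0,-1],[0,0,0],[0,0,0]]' --turn '[[0,0,0],[0,0,0],[0,0,0],[0,0,0],[0,0,0],[0,0,0],[0,0,0],[0,0,0],[0,0,0],[0,0,0]]'

```text
t: 14.1
tool_pos: [0.5556, 0.1663, 0.3927]
orientation: [-3.141, 0.0, -0.001]
force: [0.9, 0.4, -4.4]
opening: 0.0169
```

arm_command --xyz '[[0,0,-0.4],[0,0,-0.4],[0,0,-0.3],[0,0,-0.3],[0,0,0],[0,0,0]]' --turn '[[0,0,0],[0,0,0],[0,0,0],[0,0,0],[0,0,0],[0,0,0]]'

```text
t: 14.85
tool_pos: [0.5556, 0.1663, 0.3783]
orientation: [-3.142, 0.0, -0.0]
force: [-0.2, -0.1, -5.2]
opening: 0.0165
```

```bash
python3 - <<'E'
from h import *
f=[]
for i in range(5):
    p=read_camera("scene"); f.append(robot.read_state()["force"])
print(np.mean(f,0)); s=robot.read_state(); print(s["tool_pos"],s["wrist_torque"])
cv2.imwrite("pics/s5.png",cv2.resize(cv2.cvtColor(p["frame"][190:290,190:330],cv2.COLOR_RGB2BGR),None,fx=5,fy=5,interpolation=cv2.INTER_CUBIC))
E
```

```text
[ 0.17290983  0.03934895 -4.50410077]
[0.55561848 0.16622988 0.37839507] [ 0.07095934 -0.03125288 -0.02795949]
```

The canister's bottom is below rim level and there's no contact force. Continuing down.

arm_command --xyz '[[0,0,-0.3],[0,0,-0.3],[0,0,-0.3],[0,0,-0.2],[0,0,0],[0,0,0]]' --turn '[[0,0,0],[0,0,0],[0,0,0],[0,0,0],[0,0,0],[0,0,0]]'

```text
t: 15.85
tool_pos: [0.5556, 0.1662, 0.3675]
orientation: [-3.141, 0.0, -0.001]
force: [-1.6, -0.7, -1.5]
opening: 0.0167
```

arm_command --xyz '[[0,0,-0.4],[0,0,-0.4],[0,0,-0.4],[0,0,-0.3],[0,0,-0.3],[0,0,-0.3],[0,0,0],[0,0,0]]' --turn '[[0,0,0],[0,0,0],[0,0,0],[0,0,0],[0,0,0],[0,0,0],[0,0,0],[0,0,0]]'

```text
t: 16.85
tool_pos: [0.5556, 0.1662, 0.3463]
orientation: [3.142, -0.0, 0.0]
force: [-0.3, -0.7, -1.5]
opening: 0.0164
```

The canister touched down at floor height (TCP 0.370) and the cup sank with it. Lower the last bit, release and lift.

arm_command --xyz '[[0,0,-0.2],[0,0,0],[0,0,0]]' --turn '[[0,0,0],[0,0,0],[0,0,0]]'

```text
t: 17.23
tool_pos: [0.5556, 0.1662, 0.3443]
orientation: [3.142, -0.0, 0.0]
force: [-0.9, -0.4, -1.0]
opening: 0.0164
```

arm_command --xyz '[[0,0,0],[0,0,0],[0,0,0],[0,0,0],[0,0,1],[0,0,3],[0,0,4],[-3,0,2],[-4,0,0],[-4,0,0],[0,0,0],[0,0,0]]' --turn '[[0,0,0],[0,0,0],[0,0,0],[0,0,0],[0,0,0],[0,0,0],[0,0,0],[0,0,0],[0,0,0],[0,0,0],[0,0,0],[0,0,0]]' --gripper 5

```text
t: 18.73
tool_pos: [0.4459, 0.1663, 0.4452]
orientation: [-3.141, 0.0, -0.003]
force: [-0.1, -0.4, 0.1]
opening: 0.0497
```

```bash
python3 - <<'E'
from h import *
p=read_camera("wrist"); save(p,"w6.png"); w=cloud(p); report(p); print(robot.read_state()["tool_pos"])
for z0,z1 in [(.06,.093),(.150,.158),(.16,.19)]:
    x=band(w,(.555,.167),.06,z0,z1); print(z0,len(x),(x[:,:2].min(0)/2+x[:,:2].max(0)/2).round(4) if len(x) else "",np.ptp(x[:,:2],axis=0) if len(x) else "",np.median(x,0), x[:,2].max())
E
```

```text
B 0.092 342 [ 0.4414 -0.0367] [0.019 0.02 ] [ 0.4419 -0.0356  0.0963]
B 0.076 3497 [ 0.441 -0.037] [0.069 0.07 ] [ 0.4445 -0.0322  0.0819]
rim 4  0.104
floor 
trivet 0   
[0.44617363 0.16624929 0.44493815]
0.06 1277 [0.529  0.1669] [0.06664004 0.08591379] [0.52033991 0.16583814 0.07296781] 0.0904135678372659
0.15 7059 [0.5548 0.1662] [0.06874844 0.0693245 ] [0.55470553 0.16617959 0.15372282] 0.15767088681553998
0.16 702 [0.5547 0.1663] [0.01928099 0.0191363 ] [0.55414312 0.1662445  0.1681007 ] 0.17309491298180885
```

View pics/w6.png

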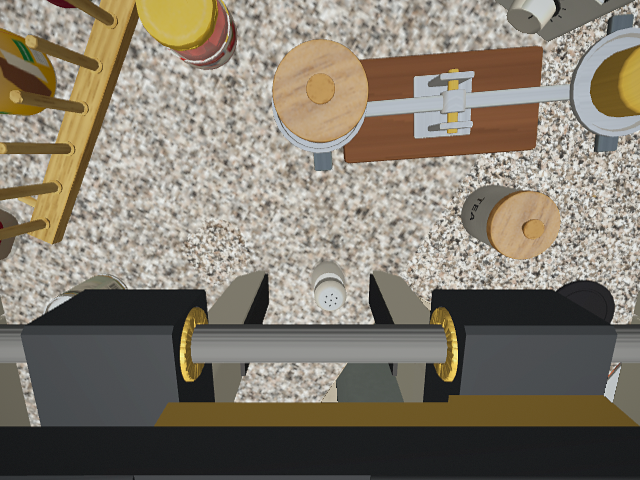

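Canister A's lid is at 0.154 and its knob at 0.168, both exactly 72 mm above standing height. That means it is fully home in a fully sunk cup, so A is the full one (lid at pixel (90,320)). Now B.

arm_command --xyz '[[-0.1,-4,0],[-0.1,-5,0],[-0.1,-5,0],[-0.05,-4.5,0],[0,-2,-3],[0,0,-4],[0,0,-4],[0,0,-3],[0,0,-2],[0,0,-1.3],[0,0,0],[0,0,0]]' --turn '[[0,0,0],[0,0,0],[0,0,0],[0,0,0],[0,0,0],[0,0,0],[0,0,0],[0,0,0],[0,0,0],[0,0,0],[0,0,0],[0,0,0]]' --gripper 6

```text
t: 20.27
tool_pos: [0.4427, -0.0389, 0.2722]
orientation: [3.141, -0.0, 0.002]
force: [0.0, 0.6, 0.2]
opening: 0.0601
```

arm_command --xyz '[[0,0,0],[0,0,0],[0,0,0],[0,0,0],[0,0,0],[0,0,0]]' --turn '[[0,0,0],[0,0,0],[0,0,0],[0,0,0],[0,0,0],[0,0,0]]' --gripper 1 --force 25

```text
t: 21.02
tool_pos: [0.4421, -0.0387, 0.2713]
orientation: [-3.141, 0.0, -0.0]
force: [-0.1, 1.1, 0.4]
opening: 0.0171
```

arm_command --xyz '[[0,0,0.5],[0,0,1.5],[0,0,2],[0,-2,1],[0,-4,0],[0,-4,0],[0,-4,0],[0,-2,0],[0,0,0],[0,0,0],[0,0,0]]' --turn '[[0,0,0],[0,0,0],[0,0,0],[0,0,0],[0,0,0],[0,0,0],[0,0,0],[0,0,0],[0,0,0],[0,0,0],[0,0,0]]'

```text
t: 22.4
tool_pos: [0.4422, -0.1977, 0.3213]
orientation: [-3.141, -0.002, 0.0]
force: [0.3, -0.3, -2.3]
opening: 0.0174
```

```bash
python3 - <<'E'
from h import *
s=robot.read_state(); print(s["tool_pos"],s["force"])
for n in ["wrist","top"]:
    p=read_camera(n); save(p,n+"7.png"); w=cloud(p)
    for d in spotter.masks_of(p,"trivet")[:4]:
        m=d["pixels"].astype(np.uint8); c=max(cv2.findContours(m,cv2.RETR_EXTERNAL,cv2.CHAIN_APPROX_NONE)[0],key=cv2.contourArea)
        # intersect contour rays with z=.008
        q=c[:,0].astype(float); r=np.c_[(q[:,0]-p["cx"])/p["fx"],(q[:,1]-p["cy"])/p["fy"],np.ones(len(q))]@rot(p["orientation"]).T
        e=np.array(p["eye"]); g=e+r*((.008-e[2])/r[:,2])[:,None]
        print(n,round(d["confidence"],2),d["centre"],np.round(circ(g),4), (g[:,:2].min(0)/2+g[:,:2].max(0)/2).round(4),np.ptp(g[:,:2],axis=0).round(3))
E
```

```text
[ 0.44219611 -0.19774605  0.32125015] [ 0.25035315 -0.33128108 -2.25501265]
wrist 0.92 [213.8, 430.6] [ 0.453  -0.2909  0.0617] [ 0.4531 -0.2894] [0.122 0.127]
wrist 0.89 [380.5, 309.0] [ 0.2973 -0.1884  0.0227] [ 0.2969 -0.1885] [0.041 0.046]
wrist 0.65 [387.7, 559.3] [ 0.293  -0.4266  0.0372] [ 0.2885 -0.4276] [0.06  0.084]
wrist 0.62 [225.6, 617.9] [ 0.4492 -0.4545  0.0435] [ 0.4508 -0.4476] [0.121 0.062]
top 0.86 [256.7, 474.1] [ 0.4736 -0.6726  0.0625] [ 0.4737 -0.6721] [0.124 0.127]
top 0.8 [271.1, 370.8] [ 0.4341 -0.308   0.0431] [ 0.4378 -0.3057] [0.1   0.092]
top 0.74 [264.1, 419.6] [ 0.4539 -0.4841  0.0647] [ 0.4541 -0.4835] [0.127 0.133]
top 0.58 [308.0, 404.2] [ 0.3049 -0.4233  0.0457] [ 0.3053 -0.4224] [0.091 0.09 ]
```

Trivet centre comes out at (0.452, -0.2905).

arm_command --xyz '[[0.3,-3,0],[0.4,-4,0],[0.2,-2.3,0],[0,0,-1],[0,0,-1.5],[0,0,-0.8],[0,0,-0.5],[0,0,-0.3],[0,0,0],[0,0,0]]' --turn '[[0,0,0],[0,0,0],[0,0,0],[0,0,0],[0,0,0],[0,0,0],[0,0,0],[0,0,0],[0,0,0],[0,0,0]]'

```text
t: 23.85
tool_pos: [0.4512, -0.2918, 0.2807]
orientation: [3.141, -0.0, 0.001]
force: [0.2, 0.2, -2.3]
opening: 0.0171
```

arm_command --xyz '[[0,0,0],[0,0,0],[0,0,0],[0,0,0],[0,0,2],[0,0,4],[0,0,4],[-4,0,4],[-4,0,0],[0,0,0],[0,0,0]]' --turn '[[0,0,0],[0,0,0],[0,0,0],[0,0,0],[0,0,0],[0,0,0],[0,0,0],[0,0,0],[0,0,0],[0,0,0],[0,0,0]]' --gripper 6

```text
t: 25.22
tool_pos: [0.3713, -0.2918, 0.4202]
orientation: [3.141, -0.001, 0.001]
force: [0.8, 0.0, -0.9]
opening: 0.0597
```

```bash
python3 - <<'E'
from h import *
p=read_camera("wrist"); save(p,"w8.png"); w=cloud(p); print(robot.read_state()["tool_pos"])
for z0,z1 in [(.085,.094),(.1,.112)]:
    x=band(w,(.452,-.29),.06,z0,z1); print(z0,len(x),(x[:,:2].min(0)/2+x[:,:2].max(0)/2).round(4),np.ptp(x[:,:2],axis=0),np.median(x,0))
t=read_camera("top"); save(t,"top8.png"); w=cloud(t)
for z0,z1 in [(.150,.158),(.16,.19)]:
    x=band(w,(.555,.167),.06,z0,z1); print("A",len(x),np.median(x,0) if len(x) else "")
a=cv2.imread("pics/w8.png"); b=cv2.imread("pics/top8.png")[180:345,110:460]
c=np.zeros((600,800,3),np.uint8); c[:280,:373]=cv2.resize(a,(373,280)); c[285:600,:668]=cv2.resize(b,(668,315)); cv2.imwrite("pics/m8.png",c)
E
```

```text
[ 0.37150372 -0.29173862  0.42003776]
0.085 5004 [ 0.4507 -0.2911] [0.06932894 0.06881415] [ 0.4518096  -0.29104093  0.08982996]
0.1 489 [ 0.4505 -0.291 ] [0.0185717  0.01855976] [ 0.45048527 -0.29062931  0.10416429]
A 281 [0.55211928 0.16060342 0.15366235]
A 33 [0.55393992 0.16330359 0.16820535]
```

View pics/m8.png

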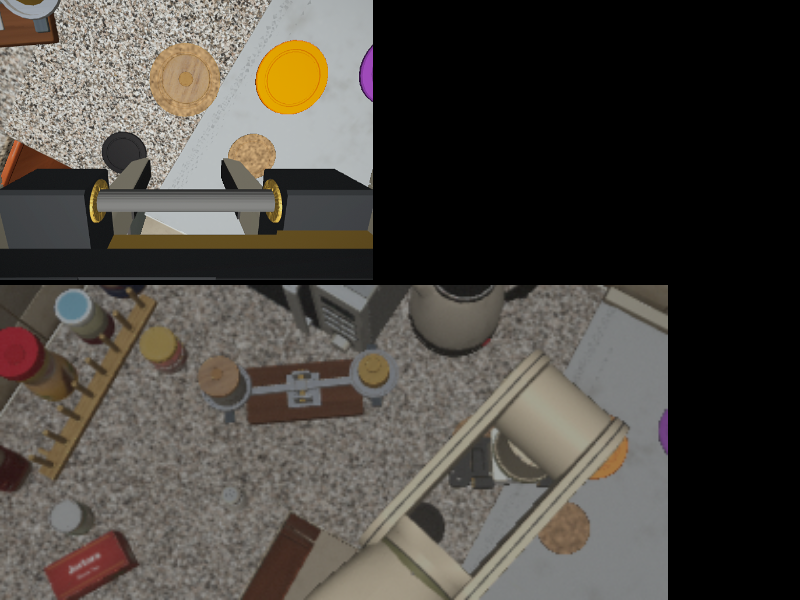

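B stands centred on the large cork trivet (upper panel, around (185,78)). A sits in the sunk cup (lower panel, around (222,380)), the bystanders haven't moved, and the gripper is clear. Handing in.

```bash
python3 -c "
from plant import robot
print(robot.close_job())"
```

```text
the job is handed in; nothing more can be done
None
```

The job is done and handed in at about 25 s. Canister A, the full one, is in the balance cup with that side sunk, and canister B, the nearly empty one, is on the cork trivet.

- **Which is full:** I lifted B first and it read about 2.3 N, so I set it back where it stood. A read about 5 N and, placed in the cup, sank the beam. B itself was never put on the balance; its weight comes from the lift only.
- **Canister A:** after release its lid and knob were exactly 72 mm above their standing height on the worktop. That means it is fully home in the cup and the cup is fully down. Sinking the cup took only about 3 to 4 N.
- **Canister B:** it stands about 1–2 mm from the measured centre of the larger cork trivet, and its lid is 8 mm higher than before, as it should be. Its weight had not visibly come off the gripper before I let go, so it may have dropped by a few tenths of a millimetre.
- **Bystanders:** the last overview showed the salt shaker, jar and tin where they were. I checked them by eye and did not measure them.
- **Disagreements between checks:** the top and wrist cameras differed by up to about 3.5 mm, so I used the wrist camera's figures. The network's last top-view trivet result was off because the arm blocked the view, and I ignored it.

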